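Open the paste and hold a box board out for pasting

TASK

We are about to paste one end of the narrow box board that has a pencil line across it: first twist the lid of the paste jar anticlockwise (seen from above) until it stops, and leave it sitting loose on the jar. Then slide that board lengthwise out over the right-hand edge of the stone slab, keeping it flat on the stone and never lifting it, until the pencil line lies right along the edge; more than half of it now hangs out and it would tip, so finish while still holding it there, flat and still, without letting go. Leave the other board and everything else on the bench where it is.

Things in the scene. Friction and masses are not known exactly. Their poses are not given: they have to be found in the camera images.
- slab: Heavy stone slab, fixed to the bench, 260 (its x) x 300 (its y) x 60 mm high, edges rounded 2 mm. Origin: centre of its underside. The side boards lie on it. Its -y side, on the robot's right, is the edge to slide over; the slab may be turned up to 0.3 rad.
- slab_edge (a point): Middle of the upper right-hand edge of the slab, at slab (0, -150, 60) mm, with the slab's axes: x runs along the edge, -y points straight out over the bench.
- lined_board: The board to slide: plain wood, 50 (x) x 260 (y) x 12 mm thick, 90 to 185 g, evenly dense, loose, flat on the slab's half nearer the robot, its -y end already a little out over the right-hand edge, up to 0.12 rad out of square. Origin: centre of its underside. The only board with a pencil line (dark, 2 mm). Can be gripped across its 50 mm from above; nothing stands within 35 mm beside it.
- pencil_line (a point): Middle of the pencil line on the top face of the board, at board (0, 20, 12) mm, with the board's axes: the line runs along x; 150 mm of board lie beyond it on the -y side and 110 mm on the +y side. At the start it lies 60 to 120 mm inside the slab's edge.
- spare_board: The matching side board without a line, 50 x 260 (y) x 12 mm, lying on the half of the slab away from the robot. Origin: centre of its underside. To be left alone.
- paste_jar: Paste jar: glass jar, 66 mm diameter, pressed into a wooden block 90 x 90 x 30 mm, fixed to the bench on the robot's left; jar with lid is 112 mm high. Origin: centre of the block's underside, on the jar's axis; z up.
- lid_top (a point): Centre of the top of the jar's steel twist-off lid, 112 mm above the bench. The lid is a disc of 60 mm diameter and 22 mm high with fine knurling, to be gripped across its diameter from above; the shoulder of the jar begins 2 mm below it.
- paste_lid (a joint): Turn of the lid about the vertical, rad, growing anticlockwise seen from above: 0 = screwed tight, 1.3 = its stop, open. Starts between 0 and 0.2, stays where it is left, resists with about 0.15 N m. It turns only; it does not rise.
- dropper_bottle: Small amber glass bottle with a rubber dropper, 50 mm diameter, 120 mm high, near the jar; may stand where the jar could have been. Origin: centre of its underside.
- wash_bottle: White plastic wash bottle with a spout, 72 mm diameter, 225 mm high, far to the right. Origin: centre of its underside.
- beaker: Empty glass beaker, 68 mm diameter, 88 mm high, on the left beyond the jar. Origin: centre of its underside.
- meter: Black hand-held meter lying flat, 140 x 68 x 30 mm, far to the right. Origin: centre of its underside.
- paste_brush: Flat paste brush lying on the bench far to the left, 175 x 47 x 15 mm. Origin: on its underside near the ferrule.
- press_weight: Square brass weight with a knob, 60 x 60 x 74 mm, on the bench far to the right. Origin: centre of its underside.

How it is judged:
On the way, in this order (a step that is already met when the one before it is completed fails the run):
1. the paste jar's lid is twisted open to its stop, the lined board not yet moved (value of joint paste_lid above 1.1 rad and distance of lined_board from where it was at the start of the episode below 0.02 m), for 0.2 s.
2. the lined board lies with its pencil line along the slab's right-hand edge, held by the robot (y of pencil_line in the frame of slab_edge between -0.005 and 0.005 m and x of pencil_line in the frame of slab_edge between -0.11 and 0.11 m and z of pencil_line in the frame of slab_edge between 0.008 and 0.0155 m and angle between the y axis of lined_board and the y axis of slab, either way round below 0.09 rad and angle between lined_board's own z axis and vertical below 0.03 rad and contact force between the fingers and lined_board above 1 N and value of joint paste_lid above 1.1 rad), for 0.2 s.
At the end, for the whole second after the job is handed in: Fingers hold the lined board (at least 1 N), at rest: pencil line's middle within 5 mm of the slab's right-hand edge, square to it within 0.09 rad, level within 0.03 rad, flat on the stone within 3.5 mm; the lid is still open (past 1.1 of 1.3 rad) (all of step 2 and linear speed of lined_board below 0.02 m/s and angular speed of lined_board below 0.15 rad/s); the arm keeps its last pose, push and grip.
It fails at once if the lined board is lifted more than 10 mm off the stone or drops off it (z of lined_board in the frame of slab above 0.07 m or z of lined_board in the frame of slab below 0.05 m).
It fails at once if the lined board tips by more than 0.15 rad (angle between lined_board's own z axis and vertical above 0.15 rad).
It fails at once if the other board, a bottle, the beaker, the meter, the brush or the brass weight is moved more than 20 mm (distance of any of spare_board, dropper_bottle, wash_bottle, beaker, meter, paste_brush, press_weight from where it was at the start of the episode above 0.02 m).
It also fails if it takes over 42 s, if anything falls off the work surface, if the arm or the gripper's body presses on something with over 40 N, if the wrist force passes 120 N, or if a joint passes its speed limit or range.

ROBOT

A 7-joint arm with a two-finger parallel gripper is mounted at the origin on the work surface. World frame = base frame: x ahead of the robot, y to its left, z up, the work surface at z = 0. Lengths are in m, angles in rad, forces in N, time in s.
With the tool pointing down it reaches from about 0.425 to 0.925 m from the base axis. Payload 6.8 kg.
Tool frame: the origin (TCP) lies where the fingers leave the gripper's body, on its centre line; the fingertips stand 73 mm ahead of it and the grasp point (between the pads) lies 54 mm ahead of it; z points along the fingers, y is the line along which they close (so a half turn about z gives the same grasp; the last joint's range is limited). The gripper opens to 85 mm and grips with 20 to 120 N. Pads are 22 mm wide; open, the fingers measure 114 mm over their backs; the gripper's body (76 mm by 85 mm) begins 54 mm behind the grasp point. The pads swing forward as they close: fully open they stand 13 mm farther back than shut.
Start: joints at [1.232, 0.477, 0.022, 1.555, -0.011, 1.109, -0.083], TCP at [0.154, -0.657, 0.304] pointing down, gripper open.
Joint ranges: [-2.96, 2.96], [-0.34, 2.1], [-1.41, 1.46], [0.24, 2.44], [-1.37, 4.51], [0.17, 1.92], [-2.96, 2.96]. Speed limits (rad/s): [2.39, 2.39, 3.14, 3.14, 3.14, 3.14, 3.14].

INTERFACE

Orientations are given as a rotation vector (axis times angle).
In Python, from bench import r gives the robot as it stands.
- The arm moves only by the shell command python3 drive.py 'ROWS' [OPENING] [FORCE]. ROWS is rows parted by semicolons, their numbers by spaces, 1 to 5 of them, each of 6 numbers: dx, dy, dz in m, then a rotation vector rx, ry, rz in rad; each row is the pose to reach, as a shift and turn from the pose commanded when the command began, along the tool's axes at that moment; what a row does not reach only later rows make up. A row lasts 1/10 s, in which the tool goes at most 0.05 m and 0.15 rad, less where a joint would pass 70% of its speed; a pose out of reach is approached as far as the arm can. OPENING is the finger opening in m, set as the command begins (- or left out keeps the last). The fingers move at their own pace and stop on an object; FORCE is the grip in N (left out, the last holds). Time passes only in rows, so rows that do not move let the fingers close. It prints the time, the measured TCP pose, the force, the opening and the grip force at its end.
- r.get_obs(): the state, without advancing time (a new reading comes with each control period).
- r.grab_frame(name): name is "scene" or "top" or "wrist"; returns (picture, depth): 480x640x3 uint8, blue, green, red; 480x640 float32, m along the optical axis (not along the pixel's ray), 0 where there is no reading.
- r.camera_info(name): a dict with "camera_matrix" (3x3 intrinsics, pixels), "R" (3x3) and "t" (3): a world point X has camera coordinates R X + t. Camera axes: x right, y down, z forward; pixel columns grow to the right and rows downward; lengths in m; the calibration is good to about 2 mm. A picture is of the moment at which its call begins: read the wrist's pose just before it. camera_info takes no time and is no camera call; for the wrist camera it gives the pose at the moment of the call.
- r.hand_in(): hands the job in; it is judged then, once.
The state is a dict: "clock": time; "joints": joint angles; "qvel": joint speeds; "tau": joint torques, N m; "tcp_pos": TCP position; "orientation": TCP orientation; "contact_force": force on the tool from outside, world axes, zero at the start; "moment": the same for the moment, N m; "grip_width": finger opening in m; "gripper_force": force on a finger pad.
Only numpy, scipy, OpenCV 4.12 (cv2) and the standard library are available. Lean on these libraries where they do the work, as an engineer would, in place of code of your own. Each camera call takes 0.05 s, during which the arm holds its last target. There are 200 camera calls.

## Working session

There is one attempt and no reset: what is moved stays moved. The work goes in short steps, Python scripts to look and compute and a shell command to move; the robot and the scene stay as the last step left them, time stands still between calls to the robot, and variables do not carry over. Pictures are saved under pics/ and viewed, at most 10 in all, crops included, and the job is handed in when it is done.

```bash
ls; mkdir -p pics; python3 - <<'E'
from bench import r
import cv2,numpy as np
o=r.get_obs()
print({k:np.round(v,3) for k,v in o.items()})
for n in("top","scene"):
    p,d=r.grab_frame(n); cv2.imwrite(f"pics/{n}.png",p); np.save(f"pics/{n}.npy",d)
    c=r.camera_info(n); print(n,np.round(c["camera_matrix"],1).tolist(),np.round(c["R"],3).tolist(),np.round(c["t"],3))
E
```

```text
bench.py
drive.py
pics
{'clock': np.float64(0.0), 'joints': array([ 1.232,  0.478,  0.022,  1.556, -0.011,  1.109, -0.083]), 'qvel': array([-0.001,  0.001, -0.   ,  0.   , -0.001, -0.002,  0.001]), 'tau': array([-0.0000e+00, -5.9644e+01,  1.6080e+00, -2.8120e+01,  1.2000e-02,
        9.0000e-03,  0.0000e+00]), 'tcp_pos': array([ 0.154, -0.657,  0.303]), 'orientation': array([-3.119e+00, -3.620e-01,  1.000e-03]), 'contact_force': array([-0.156, -0.209,  0.143]), 'moment': array([ 0.01 , -0.068,  0.037]), 'gripper_force': np.float64(0.0), 'grip_width': np.float64(0.086)}
top [[465.6, 0.0, 318.6], [0.0, 465.6, 234.3], [0.0, 0.0, 1.0]] [[-0.02, -1.0, 0.008], [-0.993, 0.019, -0.12], [0.12, -0.01, -0.993]] [0.005 0.559 1.392]
scene [[591.2, 0.0, 316.1], [0.0, 591.2, 233.2], [0.0, 0.0, 1.0]] [[-0.884, 0.467, 0.024], [0.253, 0.521, -0.815], [-0.393, -0.714, -0.579]] [ 0.474 -0.081  2.063]
```

View pics/top.png

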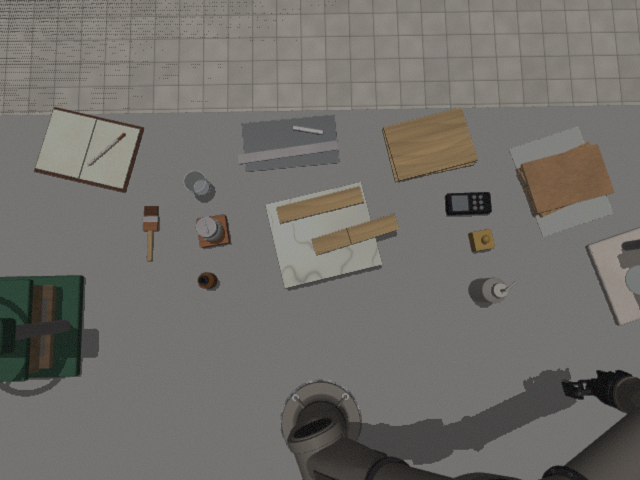

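The top view shows the jar at about (210,230), the dropper at (207,281), the slab at (323,236) and the lined board from (313,247) to (397,225) with its line near (348,236). I'll enlarge this area.

```bash
cat > h.py <<'E'
from bench import r
import cv2,numpy as np
def ray(n,u,v,z,c=None):
    """pixel -> world point on plane height z"""
    c=c or r.camera_info(n); R=np.array(c["R"]);t=np.array(c["t"])
    C=-R.T@t; d=R.T@np.linalg.solve(c["camera_matrix"],[u,v,1.])
    return C+d*(z-C[2])/d[2]
def crop(src,out,x,y,w,h,s):
    cv2.imwrite(out,cv2.resize(cv2.imread(src)[y:y+h,x:x+w],None,fx=s,fy=s,interpolation=cv2.INTER_CUBIC))
E
python3 -c "
from h import *
crop('pics/top.png','pics/topc.png',260,175,145,118,5)
crop('pics/top.png','pics/topj.png',180,165,60,130,4)"
```

```text
(no output)
```

View pics/topc.png

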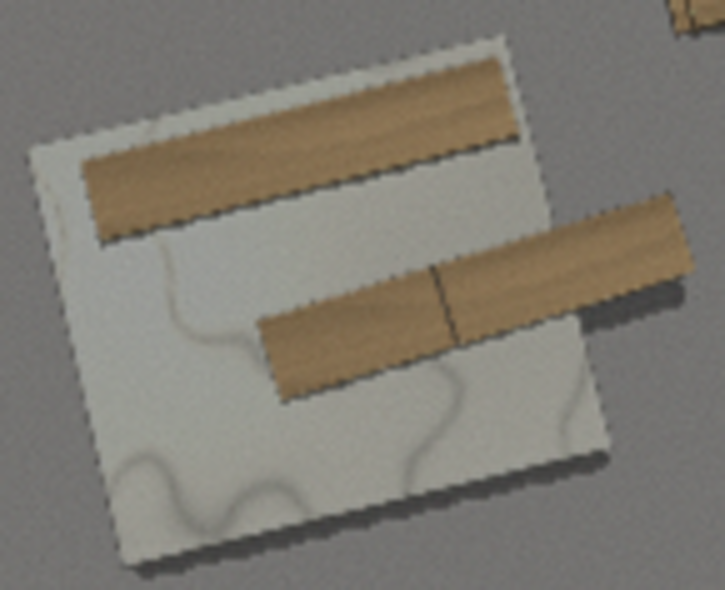

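View pics/topj.png

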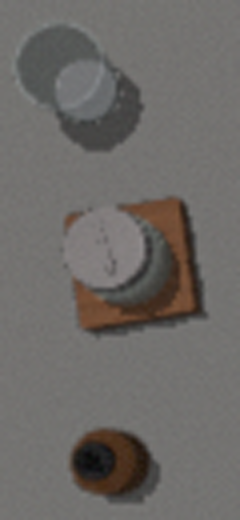

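Crop readings: slab corners are (32,148), (505,37), (608,450) and (127,565). The lined board's corners are (260,320), (670,195), (692,270) and (285,402), with the line from (433,264) to (457,347). The lid centre is (106,248) in the 4x jar crop, and the block's centre is about (132,264).

```bash
cat > m.py <<'E'
from h import *
from scipy.spatial.transform import Rotation as Ro
f=lambda p,s,x,y,z:ray("top",(p[0]+.5)/s-.5+x,(p[1]+.5)/s-.5+y,z)
S=np.array([f(p,5,260,175,.06) for p in[(32,148),(505,37),(608,450),(127,565)]])
B=np.array([f(p,5,260,175,.072) for p in[(260,320),(670,195),(692,270),(285,402)]])
L=np.array([f(p,5,260,175,.072) for p in[(433,264),(457,347)]])
J=f((106,248),4,180,165,.112); K=np.array([f(p,4,180,165,.03) for p in [(65,215),(183,200),(200,312),(82,330)]])
d=f((95,460),4,180,165,.12)
n=lambda M:[round(float(np.linalg.norm(M[i]-M[(i+1)%4])),4) for i in range(4)]
a=lambda v:round(float(np.arctan2(v[1],v[0])),4)
print("slab",S.round(4).tolist(),n(S),a(S[0]+S[3]-S[1]-S[2]),a(S[0]-S[3]),a(S[1]-S[2]))
print("board",B.mean(0),n(B),a(B[0]+B[3]-B[1]-B[2]))
print("line",L.mean(0)); print("lid",J,"block",K.mean(0),n(K),"dropper",d)
e=(S[1]+S[2])/2; ex=S[1]-S[2];ex/=np.linalg.norm(ex)
print("edge",e,"inward dist of line", (L.mean(0)-e)[:2]@np.array([-ex[1],ex[0]]))
o=r.get_obs();R=Ro.from_rotvec(o["orientation"]).as_matrix();print(R.round(3).tolist(),o["tcp_pos"])
E
python3 m.py
```

```text
slab [[0.6512, 0.1514, 0.06], [0.7145, -0.1371, 0.06], [0.4617, -0.1908, 0.06], [0.3994, 0.0969, 0.06]] [0.2954, 0.2584, 0.2944, 0.2577] 1.7855 0.2132 0.2092
board [ 0.5541266 -0.1145613  0.072    ] [0.2571, 0.047, 0.2557, 0.0511] 1.8572
line [ 0.54910133 -0.09497987  0.072     ]
lid [0.57878783 0.3195403  0.112     ] block [0.57766428 0.31821842 0.03      ] [0.0911, 0.088, 0.0907, 0.0902] dropper [0.42603116 0.32414416 0.12      ]
edge [ 0.58813362 -0.1639519   0.06      ] inward dist of line 0.07557510545999034
[[0.973, 0.229, -0.001], [0.229, -0.973, 0.002], [-0.0, -0.002, -1.0]] [ 0.15427685 -0.65671477  0.30303904]
```

Sizes agree to within 2%, and the lid and block centres agree to 2 mm. The plan keeps the current yaw, which leaves joint 7 free to twist anticlockwise. First I move up and across on a curved path towards the jar.

```bash
python3 drive.py '0.03 -0.02 -0.03;0.06 -0.04 -0.06;0.1 -0.06 -0.08;0.14 -0.085 -0.09;0.18 -0.11 -0.09' 2>&1 | tail -3; python3 drive.py '0.04 -0.025 0 0 0 0;0.08 -0.05 0 0 0 0;0.12 -0.075 0 0 0 0;0.16 -0.1 0 0 0 0;0.2 -0.125 0 0 0 0' 0.085 40; python3 m.py | tail -1
```

```text
connect(sys.argv[1:4])
    ~~~~~~~^^^^^^^^^^^^^^^
ValueError: each row has 6 numbers
clock: 0.6
tcp_pos: [0.3214, -0.488, 0.3036]
orientation: [-3.12, -0.361, 0.0]
contact_force: [0.8, 0.3, 0.0]
grip_width: 0.0851
gripper_force: 0.0
[[0.974, 0.229, -0.0], [0.229, -0.974, 0.0], [-0.0, -0.0, -1.0]] [ 0.32144078 -0.48799551  0.30360577]
```

```bash
python3 drive.py '0 0 -0.05 0 0 0;0 0 -0.08 0 0 0;0.04 -0.03 -0.08 0 0 0;0.075 -0.06 -0.08 0 0 0;0.11 -0.09 -0.08 0 0 0' >/dev/null; python3 drive.py '0.035 -0.03 0 0 0 0;0.07 -0.06 0 0 0 0;0.105 -0.09 0 0 0 0;0.14 -0.125 0 0 0 0;0.16 -0.165 0 0 0 0'; python3 m.py | tail -1
```

```text
clock: 1.6
tcp_pos: [0.5266, -0.1776, 0.3834]
orientation: [-3.12, -0.363, -0.0]
contact_force: [0.9, -0.6, -0.4]
grip_width: 0.0853
gripper_force: 0.0
[[0.973, 0.229, 0.0], [0.229, -0.973, 0.001], [0.0, -0.001, -1.0]] [ 0.52658841 -0.17757995  0.38341499]
```

```bash
python3 drive.py '0.016 -0.047 0 0 0 0;0.032 -0.094 0 0 0 0;0.049 -0.141 0 0 0 0;0.066 -0.188 0 0 0 0;0.082 -0.235 0 0 0 0' >/dev/null; python3 drive.py '0.016 -0.047 0 0 0 0;0.032 -0.094 0 0 0 0;0.049 -0.141 0.03 0 0 0;0.066 -0.188 0.06 0 0 0;0.082 -0.236 0.09 0 0 0'; python3 - <<'E'
from h import *
r.grab_frame("top") # settle
c=r.camera_info("wrist");p,d=r.grab_frame("wrist")
cv2.imwrite("pics/w1.png",p);print(r.get_obs()["tcp_pos"],r.get_obs()["joints"].round(2))
R=np.array(c["R"]);q=c["camera_matrix"]@(R@np.array([.5785,.319,.112])+c["t"]);print("lid predicted",q/q[2], "depth there",q[2],d[int(q[1]/q[2])%480,int(q[0]/q[2])%640])
E
```

```text
clock: 2.6
tcp_pos: [0.5749, 0.296, 0.3057]
orientation: [3.12, 0.361, -0.0]
contact_force: [1.2, -0.2, 0.3]
grip_width: 0.0849
gripper_force: 0.0
[0.57117483 0.30096151 0.30204786] [-0.23  0.48 -0.49  1.6   0.23  1.13 -2.1 ]
lid predicted [300.36734053 218.71277888   1.        ] depth there 0.2646888288293879 0.2647571
```

View pics/w1.png

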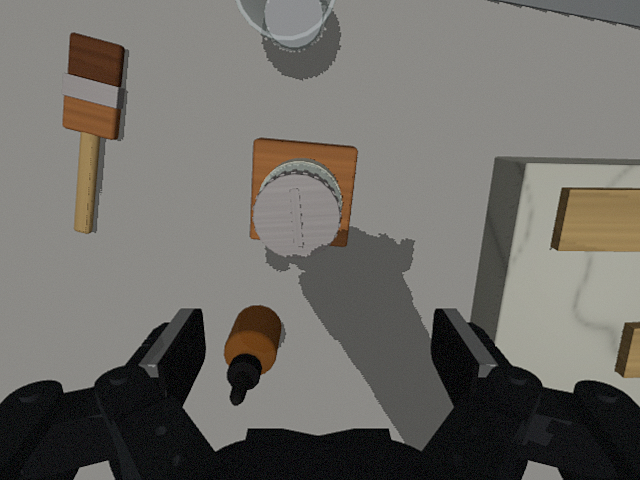

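The lid centre is at about (297,215), and the top-view estimate predicts (300,219), so they agree to 2 mm. I'll measure it from this view, with the remaining offset in tool axes.

```bash
cat > off.py <<'E'
import sys
from h import *
from scipy.spatial.transform import Rotation as Ro
o=r.get_obs();R=Ro.from_rotvec(o["orientation"]).as_matrix()
g=np.array([float(x) for x in sys.argv[1:4]])
print("tcp",o["tcp_pos"].round(4),"tool shift",(R.T@(g-o["tcp_pos"])).round(4),"yaw",np.arctan2(R[1,0],R[0,0]).round(4),"q7",o["joints"][6].round(2))
E
python3 -c "
from h import *
print(ray('wrist',297,215,.112))"; python3 off.py .579 .319 .164
```

```text
[0.57977863 0.31862637 0.112     ]
tcp [0.5712 0.301  0.302 ] tool shift [ 0.0129 -0.0153  0.138 ] yaw 0.2399 q7 -2.1
```

```bash
python3 drive.py '0.013 -0.015 0.03 0 0 0;0.013 -0.015 0.07 0 0 0;0.013 -0.015 0.1 0 0 0;0.013 -0.015 0.12 0 0 0;0.013 -0.015 0.12 0 0 0'; python3 off.py .579 .319 .165
```

```text
clock: 3.2
tcp_pos: [0.5826, 0.3103, 0.1833]
orientation: [3.118, 0.361, -0.009]
contact_force: [0.5, 0.4, -0.1]
grip_width: 0.0852
gripper_force: 0.0
tcp [0.5826 0.3103 0.1833] tool shift [-0.0014 -0.0093  0.0183] yaw 0.2304 q7 -2.17
```

```bash
python3 drive.py '0 0 0 0 0 0;0 0 0 0 0 0'>/dev/null; python3 off.py .579 .319 .165
```

```text
tcp [0.5849 0.3125 0.1887] tool shift [-0.0043 -0.0076  0.0237] yaw 0.2304 q7 -2.17
```

```bash
python3 drive.py '-0.004 -0.007 0.01 0 0 0;-0.004 -0.007 0.015 0 0 0;-0.004 -0.007 0.02 0 0 0;-0.004 -0.007 0.02 0 0 0;-0.004 -0.007 0.02 0 0 0'; python3 off.py .579 .319 .165
```

```text
clock: 3.9
tcp_pos: [0.5786, 0.3179, 0.1667]
orientation: [3.12, 0.361, -0.0]
contact_force: [-0.1, 0.5, -0.6]
grip_width: 0.085
gripper_force: 0.0
tcp [0.5786 0.3179 0.1667] tool shift [ 0.0006 -0.001   0.0017] yaw 0.2306 q7 -2.2
```

Centred over the lid, so I close on it.

```bash
python3 drive.py '0 0 0.002 0 0 0;0 0 0.002 0 0 0;0 0 0.002 0 0 0;0 0 0.002 0 0 0;0 0 0.002 0 0 0' 0.05 60; python3 drive.py '0 0 0 0 0 0;0 0 0 0 0 0;0 0 0 0 0 0'; python3 off.py .579 .319 .165
```

```text
clock: 4.4
tcp_pos: [0.5781, 0.3213, 0.1665]
orientation: [-3.116, -0.364, -0.003]
contact_force: [-3.1, 4.4, 4.2]
grip_width: 0.0577
gripper_force: 63.6
clock: 4.7
tcp_pos: [0.5781, 0.3213, 0.1665]
orientation: [-3.116, -0.364, -0.003]
contact_force: [-1.5, 4.6, 5.7]
grip_width: 0.0577
gripper_force: 63.6
tcp [0.5781 0.3213 0.1665] tool shift [0.0003 0.0024 0.0015] yaw 0.2323 q7 -2.2
```

```bash
python3 drive.py '0 0 0 0 0 -0.12;0 0 0 0 0 -0.24;0 0 0 0 0 -0.36;0 0 0 0 0 -0.48;0 0 0 0 0 -0.6'; python3 off.py .579 .319 .165;python3 -c "
from h import *
print(r.get_obs()['moment'])"
```

```text
clock: 5.2
tcp_pos: [0.5781, 0.3212, 0.1665]
orientation: [-2.867, -1.275, -0.005]
contact_force: [-2.6, 5.0, 3.8]
grip_width: 0.0583
gripper_force: 63.9
tcp [0.5781 0.3212 0.1665] tool shift [-0.001   0.0022  0.0015] yaw 0.8368 q7 -1.67
[ 1.15201056  0.71944204 -0.14404778]
```

```bash
python3 drive.py '0 0 0 0 0 -0.12;0 0 0 0 0 -0.24;0 0 0 0 0 -0.36;0 0 0 0 0 -0.46;0 0 0 0 0 -0.5'; python3 off.py .579 .319 .165;python3 -c "
from h import *
print(r.get_obs()['moment'])"
```

```text
clock: 5.7
tcp_pos: [0.5781, 0.3212, 0.1665]
orientation: [-2.464, -1.942, -0.006]
contact_force: [-3.0, 4.8, 4.7]
grip_width: 0.0579
gripper_force: 64.0
tcp [0.5781 0.3212 0.1665] tool shift [-0.0019  0.0014  0.0015] yaw 1.3351 q7 -1.24
[ 1.13213276  0.79331375 -0.14567512]
```

```bash
python3 drive.py '0 0 0 0 0 -0.05;0 0 0 0 0 -0.1;0 0 0 0 0 -0.14;0 0 0 0 0 -0.16;0 0 0 0 0 -0.16' >/dev/null; python3 off.py .579 .319 .165;python3 -c "
from h import *
print(r.get_obs()['moment'])"; python3 drive.py '0 0 0 0 0 -0.02;0 0 0 0 0 -0.04;0 0 0 0 0 -0.06;0 0 0 0 0 -0.06' >/dev/null; python3 off.py .579 .319 .165;python3 -c "
from h import *
print(r.get_obs()['moment'])"
```

```text
tcp [0.5781 0.3196 0.1664] tool shift [-0.0005  0.0009  0.0014] yaw 1.488 q7 -1.1
[ 0.31528097  1.06292373 -1.4516086 ]
tcp [0.5783 0.3179 0.1661] tool shift [0.0011 0.0007 0.0011] yaw 1.5514 q7 -1.05
[-0.63739963  0.70137947  0.11037199]
```

The moment reached 1.45 N m at a turn of about 1.26 rad, so the lid is at its stop and the pads then slipped slightly. Now I release and rise.

```bash
python3 drive.py '0 0 0 0 0 0;0 0 0 0 0 0;0 0 0 0 0 0;0 0 0 0 0 0' 0.085 60 >/dev/null; python3 drive.py '0 0 -0.03 0 0 0;0 0 -0.07 0 0 0;0 0 -0.11 0 0 0;0 0 -0.15 0 0 0;-0.03 0 -0.17 0 0 0'; python3 drive.py '-0.045 -0.003 0 0 0 -0.06;-0.09 -0.006 0 0 0 -0.12;-0.135 -0.009 0 0 0 -0.18;-0.18 -0.012 0 0 0 -0.24;-0.225 -0.015 0 0 0 -0.3'; python3 off.py .55 -.12 .33
```

```text
clock: 7.5
tcp_pos: [0.577, 0.2931, 0.3394]
orientation: [-2.235, -2.205, -0.011]
contact_force: [0.1, 0.8, 0.5]
grip_width: 0.0848
gripper_force: 0.0
clock: 8.0
tcp_pos: [0.5581, 0.0616, 0.3349]
orientation: [1.886, 2.512, -0.0]
contact_force: [1.4, -0.3, -0.3]
grip_width: 0.0849
gripper_force: 0.0
tcp [0.5581 0.0616 0.3349] tool shift [-0.1722 -0.0584  0.005 ] yaw 1.8533 q7 -0.24
```

```bash
python3 drive.py '-0.04 -0.013 0 0 0 0;-0.08 -0.026 0 0 0 0;-0.12 -0.039 0 0 0 0;-0.155 -0.052 0 0 0 0;-0.155 -0.052 0 0 0 0' >/dev/null; python3 drive.py '0 0 0 0 0 0;0 0 0 0 0 0' >/dev/null; python3 - <<'E'
from h import *
c=r.camera_info("wrist");p,d=r.grab_frame("wrist");c2=r.camera_info("wrist")
cv2.imwrite("pics/w2.png",p);np.save("pics/w2.npy",d);import pickle;pickle.dump(c,open("pics/w2.pkl","wb"))
print(np.abs(np.array(c["t"])-c2["t"]).max())
E
python3 off.py .55 -.12 .33
```

```text
0.00012770264102801576
tcp [ 0.5515 -0.0981  0.3351] tool shift [-0.0207 -0.0075  0.0051] yaw 1.8535 q7 0.06
```

View pics/w2.png

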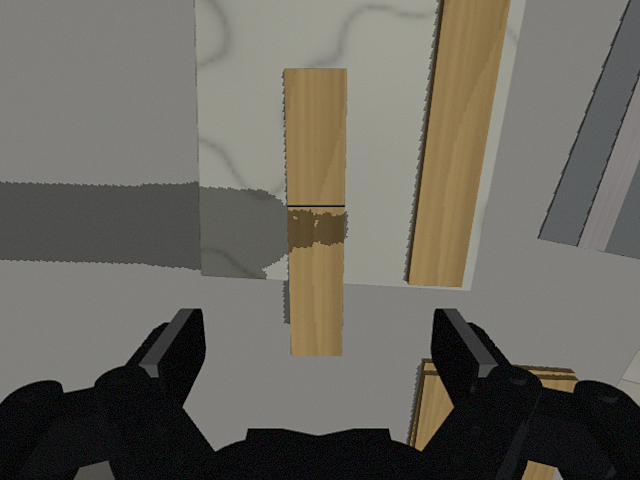

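The line runs from (287,206) to (346,206), and the board spans rows 69 to 355. The slab's edge runs from (202,276) to (471,290). I'll enlarge to refine these.

```bash
python3 -c "
from h import *
crop('pics/w2.png','pics/w2c.png',195,195,158,100,5)"
```

```text
(no output)
```

View pics/w2c.png

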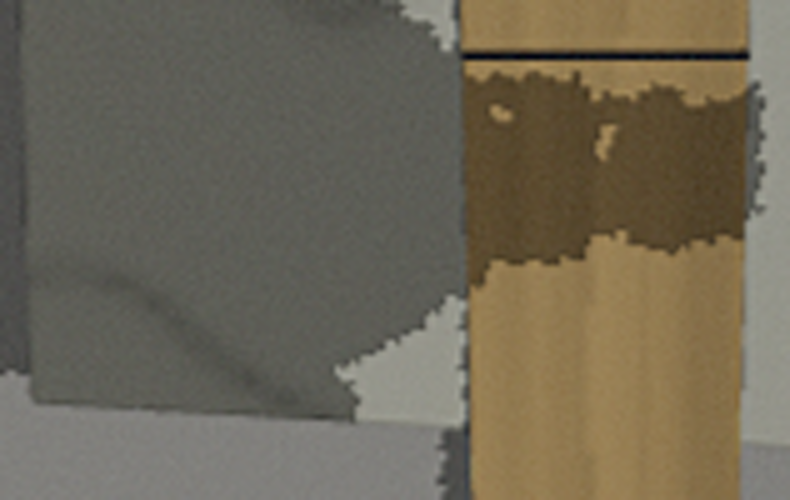

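```bash
cat > m2.py <<'E'
from h import *
import pickle
c=pickle.load(open("pics/w2.pkl","rb"));W=lambda u,v,z:ray("wrist",u,v,z,c)[:2]
E=np.array([W(202,275.4,.0595),W(264.9,278.8,.0595),W(344,283.2,.0595),W(471,290,.0595)])
L=np.array([W(287.4,206.2,.072),W(344.8,206.2,.072)])
T=(W(285.5,69,.072)+W(347,69,.072))/2; Bo=(W(291,355,.072)+W(342,355,.072))/2
a=lambda v:np.arctan2(v[1],v[0])
ex=E[3]-E[0];ex/=np.linalg.norm(ex);ey=np.array([-ex[1],ex[0]])
l=L.mean(0)
print("edge pts",E.round(4).tolist(),"len",np.linalg.norm(E[3]-E[0]),"slab yaw",a(ex),"resid",((E-E[0])@ey).round(4))
print("line",l,np.linalg.norm(L[1]-L[0]),"board len",np.linalg.norm(T-Bo),"by az",a(T-Bo),"slab y az",a(ey),"line ends",np.linalg.norm(l-T),np.linalg.norm(l-Bo))
print("dist inside",(l-E[0])@ey,"along edge from mid",(l-(E[0]+E[3])/2)@ex)
by=(T-Bo)/np.linalg.norm(T-Bo)
print("grip pt",l+by*.06,"ey",ey)
d=np.load("pics/w2.npy");print("depths slab/board z:",[ (np.array(c["R"]).T@(d[v,u]*np.linalg.solve(c["camera_matrix"],[u,v,1])-c["t"]))[2].round(4) for u,v in[(230,150),(316,120),(316,300)]])
E
python3 m2.py
```

```text
edge pts [[0.4642, -0.1908], [0.5224, -0.1775], [0.596, -0.1609], [0.7153, -0.1336]] len 0.25747162765268766 slab yaw 0.22388562180318886 resid [ 0.      0.     -0.0001 -0.    ]
line [ 0.54899684 -0.09387319] 0.04974230209285133 board len 0.2575591362330854 by az 1.8530462020085985 slab y az 1.7946819485980854 line ends 0.10959487771676267 0.14796469302158496
dist inside 0.07569393673022456 along edge from mid -0.024563386494900894
grip pt [ 0.5322858  -0.03624732] ey [-0.22201993  0.97504213]
depths slab/board z: [np.float64(0.0585), np.float64(0.0698), np.float64(0.072)]
```

Both views agree: the line is 75.7 mm inside the edge and the board is 0.058 rad out of square. I go to the grip point 60 mm behind the line.

```bash
python3 off.py .5323 -.0362 .16; python3 drive.py '0.03 0 0.03 0 0 0;0.06 0 0.06 0 0 0;0.065 0 0.1 0 0 0;0.065 0 0.14 0 0 0;0.065 0 0.172 0 0 0' >/dev/null;  python3 drive.py '0 0 0 0 0 0;0 0 0 0 0 0;0 0 0 0 0 0'; python3 off.py .5323 -.0362 .136
```

```text
tcp [ 0.5515 -0.0981  0.3351] tool shift [ 0.0647 -0.0013  0.1751] yaw 1.8535 q7 0.06
clock: 9.55
tcp_pos: [0.5347, -0.0366, 0.1649]
orientation: [1.887, 2.508, 0.003]
contact_force: [0.5, -0.2, 0.1]
grip_width: 0.085
gripper_force: 0.0
tcp [ 0.5347 -0.0366  0.1649] tool shift [ 0.0011 -0.0023  0.0289] yaw 1.8516 q7 -0.23
```

```bash
python3 drive.py '0 -0.002 0.01 0 0 0;0 -0.002 0.02 0 0 0;0 -0.002 0.028 0 0 0;0 -0.002 0.028 0 0 0;0 -0.002 0.028 0 0 0'; python3 drive.py '0 0 0 0 0 0;0 0 0 0 0 0;0 0 0 0 0 0;0 0 0 0 0 0;0 0 0 0 0 0' 0.04 30; python3 off.py .5323 -.0362 .136
```

```text
clock: 10.05
tcp_pos: [0.5313, -0.0379, 0.1346]
orientation: [-1.889, -2.509, 0.0]
contact_force: [-0.6, 0.3, 1.3]
grip_width: 0.0848
gripper_force: 0.0
clock: 10.55
tcp_pos: [0.5317, -0.0379, 0.1354]
orientation: [1.889, 2.509, 0.0]
contact_force: [-1.3, -0.0, 5.6]
grip_width: 0.0491
gripper_force: 31.4
tcp [ 0.5317 -0.0379  0.1354] tool shift [ 0.0015  0.001  -0.0006] yaw 1.8508 q7 -0.27
```

```bash
python3 drive.py '-0.006 0 0 0 0 0.005;-0.014 -0.001 0 0 0 0.012;-0.022 -0.001 0 0 0 0.018;-0.03 -0.002 0 0 0 0.024;-0.036 -0.002 0 0 0 0.03'; python3 drive.py '-0.008 0 0 0 0 0.006;-0.016 -0.001 0 0 0 0.012;-0.024 -0.001 0 0 0 0.018;-0.028 -0.002 0 0 0 0.026;-0.029 -0.002 0 0 0 0.028'; python3 drive.py '0 0 0 0 0 0;0 0 0 0 0 0'; python3 - <<'E'
from h import *
p,d=r.grab_frame("top");cv2.imwrite("pics/t2.png",p);crop("pics/t2.png","pics/t2c.png",260,175,145,118,5)
p,d=r.grab_frame("scene");cv2.imwrite("pics/s2.png",p)
E
python3 off.py .5484 -.1114 .135
```

```text
clock: 11.05
tcp_pos: [0.5401, -0.0731, 0.1354]
orientation: [1.928, 2.48, 0.003]
contact_force: [-1.5, 4.5, 6.4]
grip_width: 0.0488
gripper_force: 31.5
clock: 11.55
tcp_pos: [0.5454, -0.1019, 0.1354]
orientation: [1.963, 2.452, 0.003]
contact_force: [-0.8, 4.5, 6.5]
grip_width: 0.0488
gripper_force: 31.5
clock: 11.75
tcp_pos: [0.5454, -0.1019, 0.1354]
orientation: [1.962, 2.453, 0.002]
contact_force: [0.3, 2.7, 5.9]
grip_width: 0.0486
gripper_force: 31.4
tcp [ 0.5454 -0.1019  0.1354] tool shift [-0.0099  0.0009  0.0004] yaw 1.7921 q7 -0.19
```

View pics/s2.png

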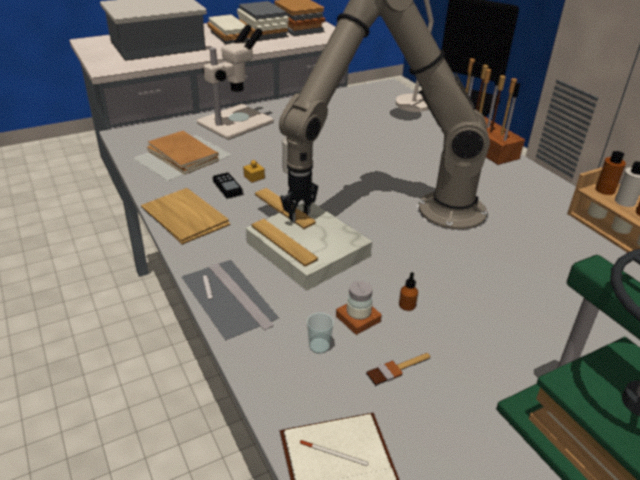

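View pics/t2c.png

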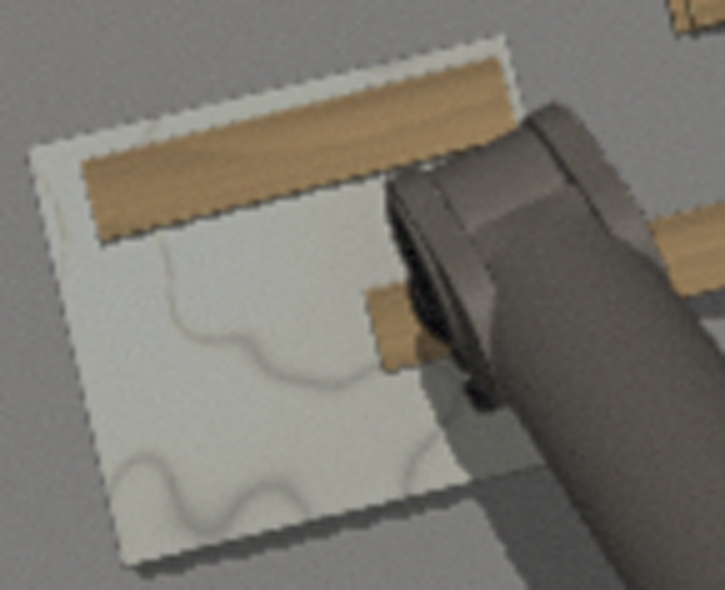

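The tail corners are now at (367,292) and (385,370) in the top crop, so the board follows the grip. I make the last 10 mm, then check the tail end, which is 110 mm behind the line, in the wrist and top views.

```bash
python3 drive.py '-0.003 0 0 0 0 0;-0.006 0 0 0 0 0;-0.009 0 0 0 0 0;-0.01 0 0 0 0 0;-0.01 0 0 0 0 0'; python3 drive.py '0 0 0 0 0 0;0 0 0 0 0 0' >/dev/null; python3 - <<'E'
from h import *
import pickle
c=r.camera_info("wrist");p,d=r.grab_frame("wrist")
pickle.dump(c,open("pics/w3.pkl","wb"));cv2.imwrite("pics/w3.png",p)
p,d=r.grab_frame("top");cv2.imwrite("pics/t3.png",p)
a=cv2.resize(cv2.imread("pics/t3.png")[225:255,325:365],None,fx=10,fy=10,interpolation=cv2.INTER_CUBIC)
w=cv2.imread("pics/w3.png")[0:300,:400]
cv2.imwrite("pics/m3.png",np.vstack([np.pad(a,((0,0),(0,0),(0,0))),w]))
E
python3 off.py .5484 -.1114 .135
```

```text
clock: 12.35
tcp_pos: [0.5475, -0.1113, 0.1354]
orientation: [1.962, 2.453, 0.002]
contact_force: [-0.4, 4.4, 6.3]
grip_width: 0.0491
gripper_force: 31.5
tcp [ 0.5475 -0.1112  0.1354] tool shift [-0.0004  0.0009  0.0004] yaw 1.7925 q7 -0.17
```

View pics/m3.png

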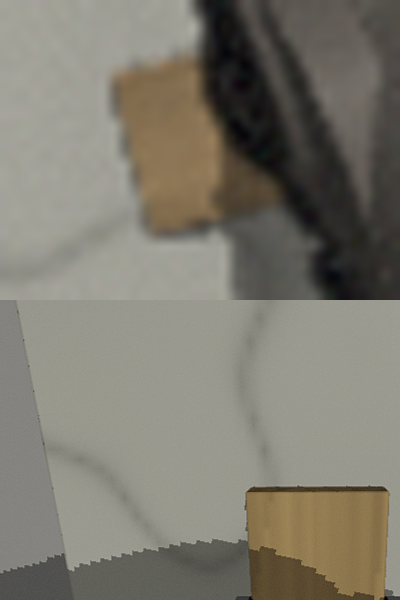

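The wrist view shows the tail's top edge at row 191, columns 247 to 388. The top view shows the tail corners at (112,75) and (150,232) in the 10x crop.

```bash
cat >> m2.py <<'E'
print("---")
c3=pickle.load(open("pics/w3.pkl","rb"))
def rep(n,P):
    P=np.array([p[:2] for p in P]);m=P.mean(0);v=P[1]-P[0]
    az=a(v)  # along board x
    lp=m-.11*ey*np.cos(az-a(ex)) 
    print(n,"w",np.linalg.norm(v),"skew",az-a(ex),"tail inside",(m-E[0])@ey,"line y",(m-E[0])@ey-.11)
rep("wrist",[ray("wrist",247,191,.072,c3),ray("wrist",388,191,.072,c3)])
f=lambda x,y:ray("top",(x+.5)/10-.5+325,(y+.5)/10-.5+225,.072)
rep("top",[f(150,232),f(112,75)])
g=lambda x,y:ray("top",(x+.5)/5-.5+260,(y+.5)/5-.5+175,.072)
rep("top before",[g(285,402),g(260,320)])
E
python3 m2.py | sed -n '/---/,$p'
```

```text
---
wrist w 0.04815465647886616 skew -0.0017545532391973484 tail inside 0.11131670798402471 line y 0.0013167079840247092
top w 0.04826870600676837 skew -0.012574924049927078 tail inside 0.10936649235740155 line y -0.000633507642598452
top before w 0.05109930990889819 skew 0.05172897824440695 tail inside 0.18233475548503678 line y 0.07233475548503678
```

All three estimates put the line within 1.5 mm of the edge, with a skew of about 0.01 rad, and the grip is 31 N. I'm handing in while still holding the board.

```bash
python3 -c "
from bench import r
print(r.hand_in())"
```

```text
the job is handed in; nothing more can be done
None
```

The lid is twisted open to its stop and sits loose on the jar. The lined board is held flat with its pencil line within about 1.5 mm of the slab's right-hand edge by my measurements, and I handed the job in at about 12.5 s; no verdict was returned.

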